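# Stack cartons on the sloped rack against its backstop

## Robot

A 6-joint arm with a two-finger parallel gripper is mounted at the origin on the work surface. World frame = base frame: x ahead of the robot, y to its left, z up, the work surface at z = 0. Lengths are in m, angles in degrees, forces in N, time in s.
With the tool pointing down it reaches from about 0.375 to 0.9 m from the base axis. Payload 3.1 kg.
Tool frame: the origin (TCP) lies at the very end of the fingers, on their centre line; the grasp point (between the pads) lies 19 mm behind it (bot.hold_point_z is the z of the grasp point in the tool frame, in m); z points along the fingers, y is the line along which they close (so a half turn about z gives the same grasp; the last joint's range is limited). The gripper opens to 87 mm and grips with 3 to 60 N. Pads are 19 mm wide; open, the fingers measure 117 mm over their backs; the gripper's body (75 mm by 190 mm) begins 51 mm behind the grasp point.
Start: joints at [-80.185, 30.224, 82.088, -0, 67.689, -10.227], TCP at [0.214, -0.587, 0.223] pointing down, gripper open.
Joint ranges: [-176.69, 176.69], [-43.24, 126.21], [12.49, 139.97], [-82, 262], [0, 151.66], [-163.58, 163.58]. Speed limits (degrees/s): [159.86, 159.86, 180, 180, 180, 180].

## Interface

Orientations are given as a 3x3 rotation matrix whose columns are the frame's x, y, z axes.
In Python, from rig import bot, capture, camera_model gives the robot as it stands.
- The arm moves only by the tool apply_moves, never from a script. Its argument "plan" is text: rows parted by semicolons, each of 6 numbers parted by spaces: the shift along the tool's x, y, z in units of 0.05 m (1.0 is 0.05 m), then the turn, a rotation vector about the tool's x, y, z in units of 360 degrees (1.0 is 360 degrees). In form: dx dy dz ax ay az; .... A call has 1 to 10 rows; each row shifts and turns the commanded pose from where the row before left it, along the tool's axes as they then stand; what a row does not reach is not made up. A row lasts 1/12 s, in which the tool goes at most 41.7 mm and 7.16 degrees, less where a joint would pass 70% of its speed; a pose out of reach is approached as far as the arm can. A call with a number of a shift or a turn outside -1 to 1 is refused whole. A call with a gripper value outside its range is refused whole. "gripper" is the gripper command: -1 is shut, 1 is fully open, values between are in proportion, set as the call begins (left out, the last holds). The fingers move at their own pace and stop on an object; the grip force is fixed at half the most. Time passes only in rows, so rows that do not move let the fingers close. It gives the time, the measured TCP pose, the force, the opening and the grip force at its end, in the units of the state.
- bot.read_state(): the state, without advancing time (a new reading comes with each control period).
- capture(name): name is "side" or "top" or "wrist"; returns the picture (480x640x3 uint8, red, green, blue); there is no depth.
- camera_model(name): a dict with "vertical_fov" (degrees; the focal length in pixels is half the picture's height over the tangent of half this angle, whatever the lens; pixels are square), "cx", "cy" (the principal point, pixels), "position" and "rotation" of the camera in the world; the wrist camera has in their place "hand_eye" (4x4, takes a point from camera to tool coordinates, whose origin is the TCP and whose axes are the flange's). Camera axes: x right, y down, z forward; pixel columns grow to the right and rows downward; lengths in m; the calibration is good to about 2 mm. A picture is of the moment at which its call begins: read the wrist's pose just before it. camera_model takes no time and is no camera call.
- bot.hand_in(): hands the job in; it is judged then, once.
The state is a dict: "time_s": time; "joint_positions": joint angles; "qvel": joint speeds; "tau": joint torques, N m; "position": TCP position; "tcp_rot": TCP orientation; "force": force on the tool from outside, world axes, zero at the start; "moment": the same for the moment, N m; "opening": opening from 0.0 (shut) to 1.0 (fully open); "grasp_force": force on a finger pad.
Only numpy, scipy, OpenCV 4.12 (cv2) and the standard library are available. Lean on these libraries where they do the work, as an engineer would, in place of code of your own. Each camera call takes 0.05 s, during which the arm holds its last target. There are 200 camera calls.

## Task

Flip the cam lever on the side of the sloped rack all the way over, down the slope, so that the steel carton stop drops, then push the wide carton down the slope until it rests square against the backstop. Then stack the long carton on top of it and the short carton on top of the long one, each lying lengthwise down the slope, about mid-width of the rack, square, with its end against the backstop. Leave the lever over and do not disturb the other things on the bench.

Things in the scene. Friction and masses are not known exactly. Their poses are not given: they have to be found in the camera images.
- rack: Fixed plywood rack: deck 250 mm long, 150 wide, falling at 0.24 rad roughly towards world +y to a backstop board (140 mm high off the deck, 12 thick). Origin: on the deck, mid-width, at the foot of the backstop's face. x: straight down the slope into the backstop (deck is x = -250 mm to 0); y: across; z: up, square off the deck. Kerbs along both edges at y = +-75 mm stand 8 mm above the deck.
- cam (a joint): Dark lever with an 80 mm arm, on a block by the rack's -y edge (away from the robot), pivot near x = -55, y = -104 mm in the rack's frame. Radians: 0 leaning up the slope, 1.0 (limit) leaning down it; it swings along the slope, needs a few N at its tip and stays where left.
- cam_tip (a point): The free end of the cam lever, where it carries a round black ball (moves with it), about 80 mm from the pivot.
- stop: Steel bar across the deck, 80 mm wide, 8 mm thick, 34 mm from the backstop. Origin: middle of its top edge. The lever drives it: 14 mm above the deck at lever 0, dropping 18 mm per rad, so below the deck from lever 0.8 on.
- wide_carton: Cardboard carton 150 mm long (its x), 110 mm wide (its y), 45 mm tall (its z), 0.35 to 0.7 kg, too wide to grip; origin at the centre of its underside. It starts lying on the deck, up-slope of the raised stop, slightly askew, lengthwise down the slope; friction keeps it from sliding by itself.
- long_carton: Cardboard carton 130 mm long (its x), 66 mm wide (its y), 40 mm tall (its z), 0.2 to 0.42 kg; origin at the centre of its underside. Starts flat on the bench.
- short_carton: Cardboard carton 100 mm long (its x), 60 mm wide (its y), 40 mm tall (its z), 0.14 to 0.28 kg; origin at the centre of its underside. Starts flat on the bench.
- last: Bystander: wooden shoe last, 145 mm long, 60 mm wide, 63 mm tall, origin under its middle; it lies on the bench in one of the three places it shares with the two loose cartons.
- glue_can: Bystander: can, 76 mm in diameter, 85 mm tall, origin at the centre of its underside.
- jar: Bystander: glass jar, 64 mm in diameter, 75 mm tall, origin at the centre of its underside.
- hammer: Bystander: hammer with a wooden handle, lying on the bench on the side away from the robot.
- tape_roll: Bystander: roll of tape, 90 mm in diameter, 25 mm tall, lying flat, origin at the centre of its underside.
- rasp: Bystander: flat spatula with a wooden handle, lying on the bench on the robot's side.
Not all that is in view belongs to the job. What is shaped like the short_carton but red is not meant. Leave any turquoise look-alike of the wide_carton alone.

How it is judged:
By the outcome, as a careful person would: the job done as asked, in the order asked, and still so for the second after the job is handed in, with the robot touching nothing.
It also fails if it takes over 72 s, if anything falls off the work surface, if the arm or the gripper's body presses on something with over 40 N, if the wrist force passes 120 N, or if a joint passes its speed limit or range.

## Working session

There is one attempt and no reset: what is moved stays moved. The work goes in short steps, Python scripts to look and compute and a tool call to move; the robot and the scene stay as the last step left them, time stands still between calls to the robot, and variables do not carry over. Pictures are saved under pics/ and viewed, at most 10 in all, crops included, and the job is handed in when it is done.

Besides the shell and the picture viewer there is one more tool, called after ">>>" in YAML: its name, and indented under it one key for each argument. apply_moves: Moves the arm, as the interface text tells. Its arguments: {"type":"object","properties":{"plan":{"type":"string"},"gripper":{"type":"number"}},"required":["plan"]}

```bash
ls; mkdir -p pics
python3 - <<'E'
from rig import bot,capture,camera_model
import cv2,numpy as np
for n in("side","top"):
    im=capture(n); cv2.imwrite(f"pics/{n}0.png",im[:,:,::-1]); print(n,camera_model(n))
print(camera_model("wrist")); print(bot.read_state(),bot.hold_point_z)
E
```

```text
pics
side {'vertical_fov': 45.543546504523675, 'cx': 312.447887341479, 'cy': 236.74378716213585, 'position': array([ 0.43704019, -1.30165504,  1.19853153]), 'rotation': array([[ 0.99817556, -0.04810315,  0.0364915 ],
       [-0.0591053 , -0.65502155,  0.75329498],
       [-0.01233314, -0.75407749, -0.65666966]])}
top {'vertical_fov': 48.84829519847581, 'cx': 322.2847007808838, 'cy': 241.47880207517235, 'position': array([ 0.39133203, -0.05321267,  1.51787986]), 'rotation': array([[ 0.02265837, -0.99630343,  0.0828618 ],
       [-0.99971226, -0.02323242, -0.00597009],
       [ 0.0078731 , -0.08270269, -0.99654316]])}
{'vertical_fov': 60.77978514769026, 'cx': 317.92381567783667, 'cy': 243.77330189568602, 'hand_eye': array([[ 3.51406515e-04, -9.55067581e-01, -2.96387909e-01,
         8.12262901e-02],
       [ 9.99999886e-01,  4.31360757e-04, -2.04367986e-04,
        -3.87647684e-04],
       [ 3.23035351e-04, -2.96387803e-01,  9.55067624e-01,
        -1.62655240e-01],
       [ 0.00000000e+00,  0.00000000e+00,  0.00000000e+00,
         1.00000000e+00]])}
{'time_s': 0.1, 'joint_positions': array([-8.01863063e+01,  3.02739305e+01,  8.21485292e+01,  7.74928705e-05,
        6.76905351e+01, -1.02261187e+01]), 'qvel': array([-0.01782401, -0.11763769, -0.19996968, -0.02910817,  0.07609632,
       -0.04266675]), 'tau': array([-5.34977971e-04, -4.40985882e+01, -1.77151126e+01,  6.35293638e-02,
        5.34009864e-02, -4.10544021e-05]), 'position': array([ 0.21409643, -0.58648371,  0.22166924]), 'tcp_rot': array([[ 9.39454974e-01,  3.42672205e-01, -3.34906649e-04],
       [ 3.42672188e-01, -9.39453029e-01,  1.94348486e-03],
       [ 3.51349177e-04, -1.94057972e-03, -9.99998055e-01]]), 'force': array([-0.61816524, -0.17461785,  0.11471019]), 'moment': array([-0.00421168, -0.01492667,  0.06774223]), 'grasp_force': 0.0, 'opening': 0.9993785929359923} -0.0187
```

View pics/side0.png

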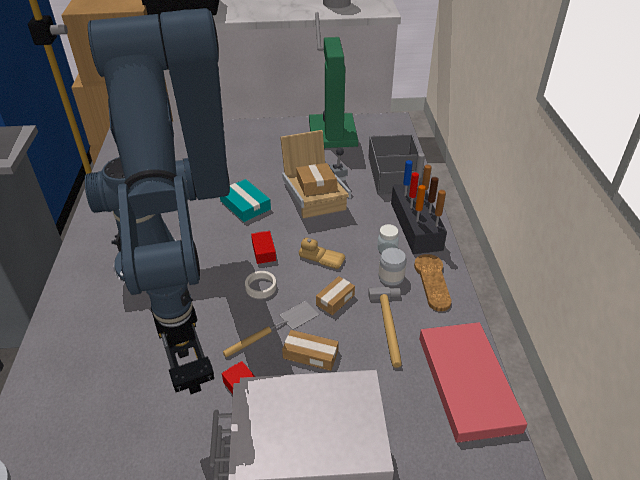

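View pics/top0.png

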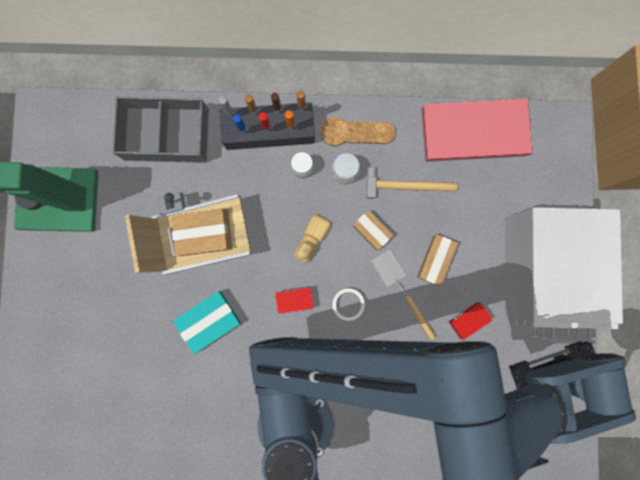

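Side view: the rack is at (315,185) with its backstop behind it, and the wide carton on it at (315,178). Top view (left is +y, up is +x):
- rack at (190,235), lever around (185,200)
- short-carton candidates: brown (374,230), red (295,300) and red (470,320). I choose the brown one.
- long carton: brown (438,258)
- wide carton: brown on the rack (200,232). The turquoise (207,322) is the look-alike.
- last at (312,238)

Next is one close crop of each.

Run:
```python
import cv2
t=cv2.imread("pics/top0.png"); s=cv2.imread("pics/side0.png")
cv2.imwrite("pics/c1.png",cv2.resize(t[180:285,110:270],None,fx=5,fy=5,interpolation=cv2.INTER_CUBIC))
cv2.imwrite("pics/c2.png",cv2.resize(s[120:225,270:370],None,fx=5.5,fy=5.5,interpolation=cv2.INTER_CUBIC))
```

```text
(no output)
```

View pics/c1.png

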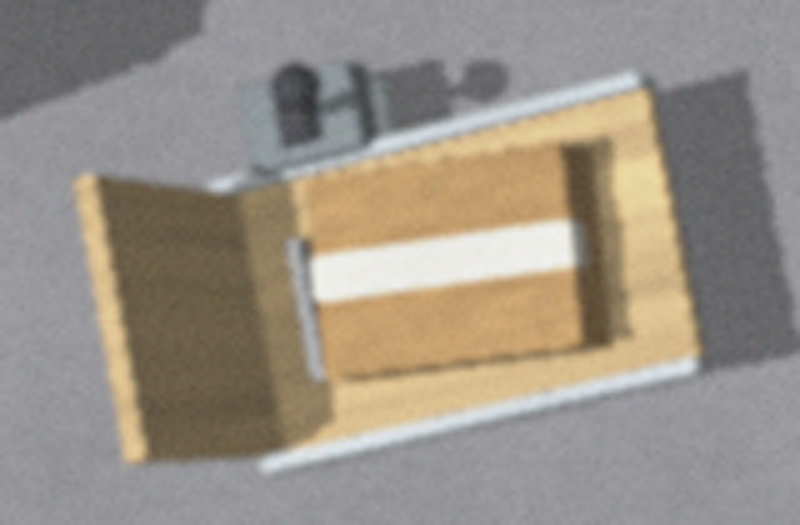

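View pics/c2.png

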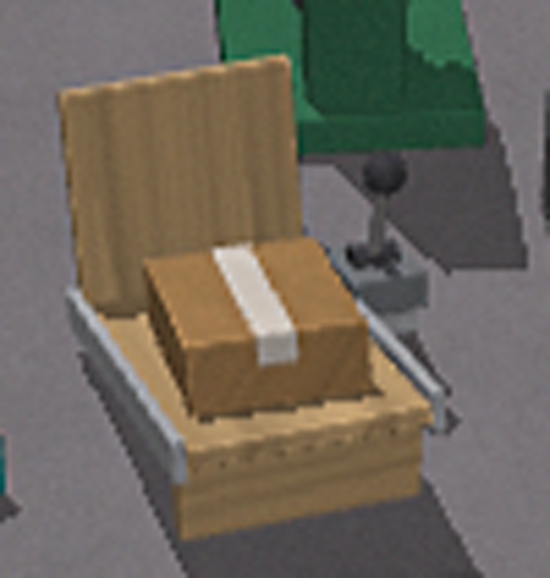

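The top crop shows the lever ball at crop (295,78), the stop bar at (305,310) and the carton's top face with corners (300,180), (562,147), (583,345), (330,378). The side crop shows the ball at (384,172), the backstop's top corners (60,93) and (290,57), and the deck's top-end corners (187,450) and (430,408).

```bash
cat > h.py <<'E'
from rig import bot,capture,camera_model
import cv2,numpy as np
from scipy.optimize import least_squares
from scipy.spatial.transform import Rotation as R
def cam(n,st=None):
    m=camera_model(n); f=240/np.tan(np.radians(m["vertical_fov"]/2))
    if n=="wrist":
        T=np.eye(4);T[:3,:3]=st["tcp_rot"];T[:3,3]=st["position"];T=T@m["hand_eye"]; return f,m["cx"],m["cy"],T[:3,3],T[:3,:3]
    return f,m["cx"],m["cy"],m["position"],m["rotation"]
def ray(c,uv):
    d=c[4]@np.array([(uv[0]-c[1])/c[0],(uv[1]-c[2])/c[0],1]); return c[3],d/np.linalg.norm(d)
def proj(c,p):
    q=c[4].T@(np.asarray(p)-c[3]); return np.array([c[1]+c[0]*q[0]/q[2],c[2]+c[0]*q[1]/q[2]])
def onplane(c,uv,p0,n):
    o,d=ray(c,uv); return o+d*((p0-o)@n)/(d@n)
def tri(a,ua,b,ub):
    o1,d1=ray(a,ua);o2,d2=ray(b,ub); s=np.linalg.lstsq(np.c_[d1,-d2],o2-o1,rcond=None)[0]
    p,q=o1+s[0]*d1,o2+s[1]*d2; return (p+q)/2,np.linalg.norm(p-q)
def rackT(h,o):
    z=R.from_euler('z',h)  # x axis horizontal heading h, pitched down .24
    M=z.as_matrix()@R.from_euler('y',.24).as_matrix(); return M,np.array(o)
E
cat > m1.py <<'E'
from h import *
T,S=cam("top"),cam("side")
tp=lambda u,v:(110+u/5-.4,180+v/5-.4); sp=lambda u,v:(270+u/5.5-.4,120+v/5.5-.4)
obs=[(T,tp(645,90),-250,-1,0),(T,tp(697,360),-250,1,0),(T,tp(100,180),0,-2,140),(T,tp(147,458),0,2,140),(T,tp(240,195),0,-2,0),(T,tp(275,440),0,2,0),
(S,sp(187,450),-250,1,0),(S,sp(430,408),-250,-1,0),(S,sp(80,305),0,2,0)]
def pt(v,x,k,z):
    M,o=rackT(v[0],v[1:4]); y={1:.075,-1:-.075,2:v[4],-2:-v[4]}[k]
    return o+M@np.array([x/1e3,y,z/1e3])
f=lambda v:np.concatenate([proj(c,pt(v,x,k,z))-u for c,u,x,k,z in obs])
r=least_squares(f,[1.7,.4,.35,.05,.075],loss='soft_l1'); print(r.x,np.round(r.fun.reshape(-1,2),1))
M,o=rackT(r.x[0],r.x[1:4]); np.savez("rack.npz",M=M,o=o)
b,e=tri(T,tp(295,78),S,sp(384,172)); print("ball",b,e,"rack",M.T@(b-o))
top=o+M[:,2]*.045
C=np.array([M.T@(onplane(T,tp(*u),top,M[:,2])-o) for u in[(300,180),(562,147),(583,345),(330,378)]]); print("wide",C.round(4),C.mean(0))
im=cv2.imread("pics/top0.png"); hsv=cv2.cvtColor(im,cv2.COLOR_BGR2HSV)
for n,(u,v),hh in(("short",(374,230),.04),("long",(438,258),.04)):
    w=im[v-35:v+35,u-35:u+35]; hw=hsv[v-35:v+35,u-35:u+35]
    m=(((hw[...,1]>90)&(hw[...,0]<25))|(hw[...,2]>195)).astype(np.uint8)
    k,l,st,ce=cv2.connectedComponentsWithStats(cv2.morphologyEx(m,cv2.MORPH_OPEN,np.ones((3,3))))
    i=1+st[1:,4].argmax(); p=np.argwhere(l==i)[:,::-1].astype(np.float32)+(u-35,v-35)
    P=np.array([onplane(T,q,np.array([0,0,hh]),np.array([0,0,1.])) for q in p])
    (c,s,a)=cv2.minAreaRect(P[:,:2].astype(np.float32)*1000); print(n,c,s,a, P.mean(0))
E
python3 m1.py
```

```text
[1.79833713 0.49640079 0.38761695 0.03511038 0.0724728 ] [[ 0.2 -0.1]
 [ 0.4 -0.1]
 [-1.1 -0.5]
 [-0.6 -0.6]
 [-0.2  0.5]
 [ 2.   1.9]
 [-0.7  0.6]
 [-0.  -0.3]
 [ 1.3  0.1]]
ball [0.61541352 0.34391404 0.14438828] 0.004762807656306212 rack [-0.09340943 -0.10608646  0.0896436 ]
wide [[-0.0625 -0.0644  0.045 ]
 [-0.2145 -0.047   0.045 ]
 [-0.2049  0.0582  0.045 ]
 [-0.0586  0.0445  0.045 ]] [-0.13516275 -0.00218875  0.045     ]
short (551.4530639648438, -202.52987670898438) (99.44609069824219, 60.213619232177734) 46.026615142822266 [ 0.55004483 -0.20241837  0.04      ]
long (471.22454833984375, -386.4794006347656) (67.74659729003906, 131.4436798095703) 69.1202163696289 [ 0.47078738 -0.38639931  0.04      ]
```

```bash
cat > go.py <<'E'
# go.py rack x y z [yaw] | bench x y z heading   (mm, deg): TCP target; prints one row to be repeated N times
import sys; from h import *
d=np.load("rack.npz");M,o=d["M"],d["o"]
a=sys.argv; p=np.array(a[2:5],float)/1e3; w=float(a[5]) if len(a)>5 else 0
if a[1]=="rack": P=o+M@p; Q=M@R.from_euler('z',w,degrees=True).as_matrix()@np.diag([1,-1,-1.])
else: P=p; Q=R.from_euler('z',w,degrees=True).as_matrix()@np.diag([1,-1,-1.])
st=bot.read_state(); R0,p0=st["tcp_rot"],st["position"]
rv=R.from_matrix(R0.T@Q).as_rotvec(); dp=P-p0
N=int(max(np.ceil(np.linalg.norm(rv)/np.radians(6.8)),np.ceil(np.linalg.norm(dp)/.040),1))
if len(a)>6: N=max(N,int(a[6]))
S=sum(R0@R.from_rotvec(rv*k/N).as_matrix() for k in range(N))
s=np.linalg.solve(S,dp)/.05
print("t",round(st["time_s"],2),"rack now",(M.T@(p0-o)*1e3).round(1),"N",N,"row",s.round(3),(rv/N/2/np.pi).round(4),"target",P.round(3))
E
python3 go.py rack -135 -108 165
```

```text
t 0.1 rack now [-904.3  494.8  -29.2] N 25 row [ 0.862 -0.09  -0.107] [-0.0011 -0.0013 -0.0092] target [0.622 0.322 0.227]
```

```bash
python3 go.py rack -135 -108 165 0 30
```

```text
t 0.1 rack now [-904.3  494.8  -29.2] N 30 row [ 0.718 -0.071 -0.089] [-0.0009 -0.0011 -0.0076] target [0.622 0.322 0.227]
```

>>> apply_moves:
  plan: ".718 -.071 -.089 -.0009 -.0011 -.0076;.718 -.071 -.089 -.0009 -.0011 -.0076;.718 -.071 -.089 -.0009 -.0011 -.0076;.718 -.071 -.089 -.0009 -.0011 -.0076;.718 -.071 -.089 -.0009 -.0011 -.0076;.718 -.071 -.089 -.0009 -.0011 -.0076;.718 -.071 -.089 -.0009 -.0011 -.0076;.718 -.071 -.089 -.0009 -.0011 -.0076;.718 -.071 -.089 -.0009 -.0011 -.0076;.718 -.071 -.089 -.0009 -.0011 -.0076"
  gripper: -1

```text
time_s: 0.93
position: [0.4974, -0.3644, 0.2536]
tcp_rot: [[0.674, 0.738, -0.026], [0.734, -0.673, -0.085], [-0.08, 0.038, -0.996]]
force: [0.9, -0.3, 0.5]
opening: 0.328
grasp_force: 0.0
```

>>> apply_moves:
  plan: ".718 -.071 -.089 -.0009 -.0011 -.0076;.718 -.071 -.089 -.0009 -.0011 -.0076;.718 -.071 -.089 -.0009 -.0011 -.0076;.718 -.071 -.089 -.0009 -.0011 -.0076;.718 -.071 -.089 -.0009 -.0011 -.0076;.718 -.071 -.089 -.0009 -.0011 -.0076;.718 -.071 -.089 -.0009 -.0011 -.0076;.718 -.071 -.089 -.0009 -.0011 -.0076;.718 -.071 -.089 -.0009 -.0011 -.0076;.718 -.071 -.089 -.0009 -.0011 -.0076"

```text
time_s: 1.77
position: [0.6458, -0.0364, 0.2532]
tcp_rot: [[0.257, 0.966, -0.01], [0.952, -0.255, -0.171], [-0.168, 0.034, -0.985]]
force: [-0.3, -0.6, -0.2]
opening: 0.004
grasp_force: 0.0
```

>>> apply_moves:
  plan: ".718 -.071 -.089 -.0009 -.0011 -.0076;.718 -.071 -.089 -.0009 -.0011 -.0076;.718 -.071 -.089 -.0009 -.0011 -.0076;.718 -.071 -.089 -.0009 -.0011 -.0076;.718 -.071 -.089 -.0009 -.0011 -.0076;.718 -.071 -.089 -.0009 -.0011 -.0076;.718 -.071 -.089 -.0009 -.0011 -.0076;.718 -.071 -.089 -.0009 -.0011 -.0076;.718 -.071 -.089 -.0009 -.0011 -.0076;.718 -.071 -.089 -.0009 -.0011 -.0076"

```text
time_s: 2.6
position: [0.6263, 0.3217, 0.2228]
tcp_rot: [[-0.215, 0.976, 0.044], [0.946, 0.219, -0.239], [-0.243, -0.009, -0.97]]
force: [1.0, 0.5, 0.3]
opening: -0.001
grasp_force: 0.0
```

```bash
python3 go.py rack -135 -108 80
python3 - <<'E'
from h import *
st=bot.read_state(); im=capture("wrist"); cv2.imwrite("pics/w1.png",im[:,:,::-1])
d=np.load("rack.npz");M,o=d["M"],d["o"];c=cam("wrist",st)
for n,p in(("ball",[-93.4,-106,89.6]),("backstop top -75",[0,-75,140]),("backstop top +75",[0,75,140])): print(n,proj(c,o+M@np.array(p)/1e3))
E
```

```text
t 2.6 rack now [-135.5 -111.7  160.1] N 3 row [ 0.005 -0.021  0.534] [-0.0006  0.0003 -0.0002] target [0.627 0.303 0.145]
ball [309.9625038  189.15249725]
backstop top -75 [223.68553583 -27.72860615]
backstop top +75 [-158.36132681  -24.53593318]
```

View pics/w1.png

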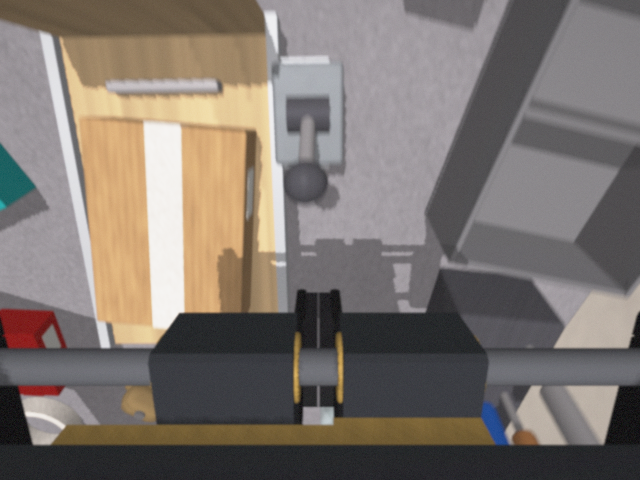

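The wrist view shows the ball at (306,182), 4–7 px from where the rack model predicts it. So the model holds, and the lever leans up the slope.

>>> apply_moves:
  plan: "0 -.02 .53 -.0006 .0003 0;0 -.02 .53 -.0006 .0003 0;0 -.02 .53 -.0006 .0003 0;.2 0 0 0 0 0;.2 0 0 0 0 0;.2 0 0 0 0 0;.2 0 0 0 0 0;.2 0 0 0 0 0;.2 0 0 0 0 0"

```text
time_s: 3.4
position: [0.6155, 0.3596, 0.1339]
tcp_rot: [[-0.212, 0.975, 0.058], [0.948, 0.22, -0.229], [-0.236, 0.006, -0.972]]
force: [-0.0, -0.4, 1.0]
opening: 0.007
grasp_force: 0.4
```

```bash
python3 go.py rack -40 -108 80
```

```text
t 3.4 rack now [ -76.1 -109.7   83.1] N 1 row [ 0.722 -0.04   0.062] [ 0.0007 -0.0002 -0.0011] target [0.606 0.393 0.122]
```

>>> apply_moves:
  plan: ".18 -.01 .015 0 0 0;.18 -.01 .015 0 0 0;.18 -.01 .015 0 0 0;.18 -.01 .015 0 0 0;.06 0 0 0 0 0;.06 0 0 0 0 0"

```text
time_s: 3.9
position: [0.6048, 0.3925, 0.12]
tcp_rot: [[-0.213, 0.975, 0.054], [0.945, 0.22, -0.241], [-0.247, 0.0, -0.969]]
force: [0.9, -12.9, 5.6]
opening: 0.003
grasp_force: 7.1
```

```bash
python3 go.py rack -30 -108 80
python3 - <<'E'
from h import *
st=bot.read_state(); im=capture("wrist"); cv2.imwrite("pics/w2.png",im[:,:,::-1])
E
```

```text
t 3.9 rack now [ -39.3 -106.7   77.8] N 1 row [ 0.185  0.026 -0.046] [-0.0002  0.0015 -0.0009] target [0.604 0.402 0.12 ]
```

View pics/w2.png

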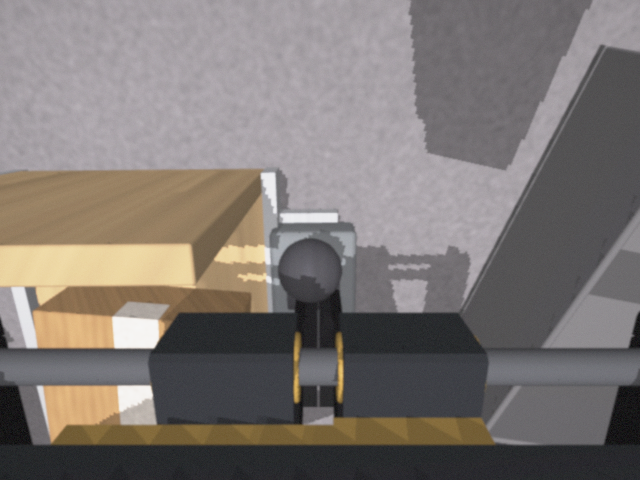

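The ball at (310,270) is now ahead of the fingers and the force is 13 N. I'll push a few more millimetres to find the limit.

>>> apply_moves:
  plan: ".05 0 0 0 0 0;.03 0 0 0 0 0;0 0 0 0 0 0"

```text
time_s: 4.2
position: [0.6047, 0.3927, 0.1199]
tcp_rot: [[-0.212, 0.976, 0.054], [0.944, 0.219, -0.246], [-0.252, -0.001, -0.968]]
force: [2.2, -14.6, 5.5]
opening: 0.004
grasp_force: 8.2
```

```bash
python3 go.py rack -30 -108 80
```

```text
t 4.2 rack now [ -39.1 -106.7   77.8] N 1 row [ 0.182  0.026 -0.048] [-0.0005  0.0023 -0.0011] target [0.604 0.402 0.12 ]
```

The lever is at its limit: the fingers stay at x = -39 as predicted while the force holds. Next I back off and go round behind the wide carton.

>>> apply_moves:
  plan: "-.5 0 0 0 0 0;-.5 0 -.4 0 0 0;-.2 0 -.7 0 0 0;0 0 -.7 0 0 0"
  gripper: 0.6

```text
time_s: 4.53
position: [0.6113, 0.3608, 0.22]
tcp_rot: [[-0.209, 0.977, 0.05], [0.948, 0.215, -0.233], [-0.239, -0.001, -0.971]]
force: [0.3, 0.9, 1.6]
opening: 0.225
grasp_force: 0.0
```

```bash
python3 go.py rack -245 -2 75
python3 - <<'E'
from h import *
im=capture("top"); cv2.imwrite("pics/t1.png",im[:,:,::-1])
E
```

```text
t 4.53 rack now [ -94.5 -105.9  167.3] N 6 row [-0.504 -0.343  0.309] [-0.0001  0.     -0.0003] target [0.548 0.174 0.166]
```

>>> apply_moves:
  plan: "-.5 -.34 .31 0 0 0;-.5 -.34 .31 0 0 0;-.5 -.34 .31 0 0 0;-.5 -.34 .31 0 0 0;-.5 -.34 .31 0 0 0;-.5 -.34 .31 0 0 0;0 0 0 0 0 0"

```text
time_s: 5.17
position: [0.5435, 0.173, 0.1629]
tcp_rot: [[-0.211, 0.977, 0.044], [0.948, 0.215, -0.235], [-0.239, -0.008, -0.971]]
force: [-0.4, 0.8, 0.3]
opening: 0.769
grasp_force: 0.0
```

```bash
python3 go.py rack -245 -2 14
python3 - <<'E'
from h import *
st=bot.read_state(); im=capture("wrist"); cv2.imwrite("pics/w3.png",im[:,:,::-1]); print(st["opening"])
E
```

```text
t 5.17 rack now [-243.8    2.5   71.9] N 2 row [-0.012  0.05   0.578] [-0.0008  0.0001 -0.0007] target [0.551 0.159 0.107]
0.7692315323716614
```

View pics/w3.png

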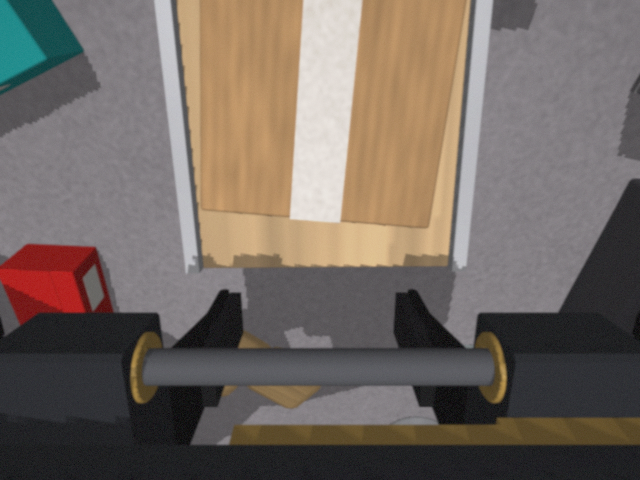

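The carton end runs from (200,208) to (430,227), mid-rack, with the fingers clear behind it. Next I descend and push.

>>> apply_moves:
  plan: "0 .05 .57 0 0 0;0 .05 .57 0 0 0;0 0 0 0 0 0;.2 0 0 0 0 0;.2 0 0 0 0 0;.2 0 0 0 0 0;.2 0 0 0 0 0;.2 0 0 0 0 0;.2 0 0 0 0 0;.1 0 0 0 0 0"

```text
time_s: 6.05
position: [0.5426, 0.2293, 0.0948]
tcp_rot: [[-0.214, 0.975, 0.056], [0.948, 0.221, -0.231], [-0.237, 0.004, -0.971]]
force: [0.4, -2.6, 1.9]
opening: 0.798
grasp_force: 1.3
```

```bash
python3 go.py rack -161 0 14
```

```text
t 6.05 rack now [-174.1   -9.3   18.8] N 1 row [ 0.262 -0.187  0.096] [ 0.0004 -0.0001 -0.0009] target [0.531 0.239 0.087]
```

>>> apply_moves:
  plan: ".1 0 0 0 0 0;.08 0 0 0 0 0;.05 0 0 0 0 0;.04 0 0 0 0 0;0 0 0 0 0 0"

```text
time_s: 6.47
position: [0.5399, 0.2404, 0.091]
tcp_rot: [[-0.212, 0.976, 0.054], [0.948, 0.219, -0.231], [-0.237, 0.002, -0.972]]
force: [-0.5, -0.9, 0.8]
opening: 0.803
grasp_force: 0.4
```

```bash
python3 go.py rack -161 0 14
```

```text
t 6.47 rack now [-162.2   -9.2   17.9] N 1 row [ 0.022 -0.183  0.078] [ 0.0001 -0.0001 -0.0011] target [0.531 0.239 0.087]
```

>>> apply_moves:
  plan: ".04 0 0 0 0 0;.04 0 0 0 0 0;.04 0 0 0 0 0;.04 0 0 0 0 0;0 0 0 0 0 0"

```text
time_s: 6.88
position: [0.5413, 0.2415, 0.0911]
tcp_rot: [[-0.218, 0.974, 0.058], [0.943, 0.226, -0.243], [-0.25, 0.002, -0.968]]
force: [6.7, -19.1, 5.8]
opening: 0.796
grasp_force: 10.2
```

```bash
python3 go.py rack -161 0 14
python3 - <<'E'
from h import *
im=capture("top"); cv2.imwrite("pics/t2.png",im[:,:,::-1]); s=capture("side")
a=cv2.resize(im[180:285,110:270,::-1],None,fx=5,fy=5,interpolation=cv2.INTER_CUBIC)
cv2.imwrite("pics/c3.png",a)
E
```

```text
t 6.88 rack now [-161.5  -10.8   18.1] N 1 row [ 0.01  -0.216  0.081] [ 0.0003  0.002  -0.0001] target [0.531 0.239 0.087]
```

View pics/c3.png

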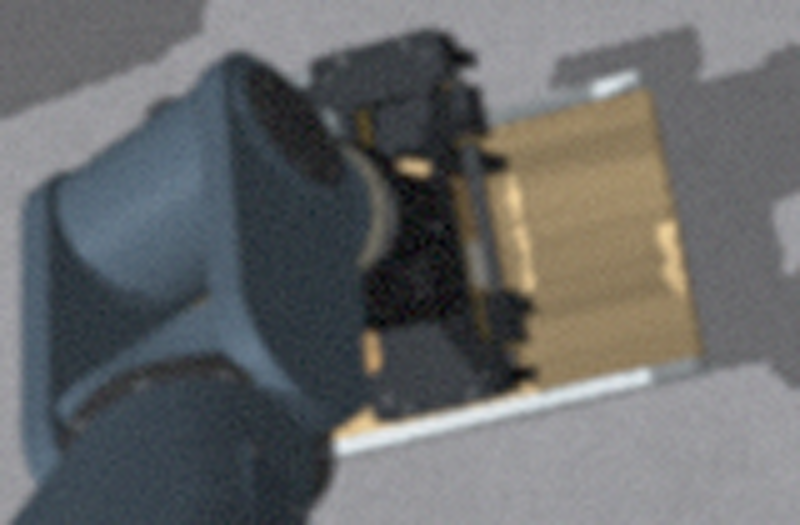

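The arm hides the carton in this view, but the force jumped to 20 N at finger x = -161.5. That is the carton's length plus the finger half-width, so it is against the backstop. I retreat and measure it numerically.

>>> apply_moves:
  plan: "-.4 0 0 0 0 0;-.7 0 0 0 0 0;0 0 -.8 0 0 0;-.3 0 -.8 0 0 0;-.7 0 -.8 0 0 0;-.7 0 -.3 0 0 0;-.7 0 0 0 0 0;-.7 0 0 0 0 0"
  gripper: 1

```text
time_s: 7.65
position: [0.5751, 0.0848, 0.2609]
tcp_rot: [[-0.212, 0.975, 0.058], [0.948, 0.22, -0.229], [-0.236, 0.006, -0.972]]
force: [-0.2, 0.1, -0.3]
opening: 0.998
grasp_force: 0.0
```

```bash
cat > m2.py <<'E'
import sys; from h import *
# top-view mask of cardboard faces on the rack; brown is darker than plywood: report strip + brown blob in rack coordinates at height z
z=float(sys.argv[1])/1e3; d=np.load("rack.npz");M,o=d["M"],d["o"];T=cam("top")
im=capture("top")[:,:,::-1].copy(); cv2.imwrite(sys.argv[2],im)
hsv=cv2.cvtColor(im,cv2.COLOR_BGR2HSV)
def blob(m,n):
    k,l,st,ce=cv2.connectedComponentsWithStats(cv2.morphologyEx(m.astype(np.uint8),cv2.MORPH_OPEN,np.ones((2,2))))
    for i in 1+np.argsort(-st[1:,4])[:3]:
        if st[i,4]<25: continue
        p=np.argwhere(l==i)[:,::-1]
        P=np.array([M.T@(onplane(T,q,o+M[:,2]*z,M[:,2])-o) for q in p])[:,:2]*1e3
        print(n,st[i,:5],[np.round(v,1) for v in cv2.minAreaRect(P.astype(np.float32))])
g=np.zeros(hsv.shape[:2],bool); g[190:280,125:250]=1
blob(g&(hsv[...,1]<40)&(hsv[...,2]>200),"white"); 
print([ (u,v,hsv[v,u].tolist()) for u,v in((200,222),(180,230),(160,240),(235,230),(235,205))])
blob(g&(hsv[...,0]<19)&(hsv[...,1]>100),"brown")
E
python3 m2.py 45 pics/t3.png; python3 go.py bench 471 -386 150 159.1
```

```text
white [195 230  11  10  93] [array([-139.4,    5.3]), array([24.1, 28.9]), np.float64(78.4)]
[(200, 222, [17, 109, 210]), (180, 230, [104, 76, 67]), (160, 240, [27, 12, 221]), (235, 230, [103, 68, 68]), (235, 205, [106, 60, 64])]
brown [152 224  13  16 145] [array([-23.5, -29.3]), array([37.4, 37.9]), np.float64(1.7)]
brown [196 216  11  14 109] [array([-146.2,  -27.5]), array([33.6, 29.8]), np.float64(88.8)]
brown [157 251   5  13  51] [array([-9.3, 38.8]), array([32.7, 12. ]), np.float64(78.6)]
t 7.7 rack now [-364.5   -9.   144.7] N 13 row [-0.448 -0.59   0.244] [-0.0014  0.0028 -0.012 ] target [ 0.471 -0.386  0.15 ]
```

>>> apply_moves:
  plan: "-.448 -.59 .244 -.0014 .0028 -.012;-.448 -.59 .244 -.0014 .0028 -.012;-.448 -.59 .244 -.0014 .0028 -.012;-.448 -.59 .244 -.0014 .0028 -.012;-.448 -.59 .244 -.0014 .0028 -.012;-.448 -.59 .244 -.0014 .0028 -.012;-.448 -.59 .244 -.0014 .0028 -.012"

```text
time_s: 8.28
position: [0.4609, -0.1539, 0.2072]
tcp_rot: [[-0.681, 0.731, 0.052], [0.725, 0.682, -0.096], [-0.105, -0.027, -0.994]]
force: [1.6, -0.8, 0.1]
opening: 1.0
grasp_force: 0.0
```

>>> apply_moves:
  plan: "-.448 -.59 .244 -.0014 .0028 -.012;-.448 -.59 .244 -.0014 .0028 -.012;-.448 -.59 .244 -.0014 .0028 -.012;-.448 -.59 .244 -.0014 .0028 -.012;-.448 -.59 .244 -.0014 .0028 -.012;-.448 -.59 .244 -.0014 .0028 -.012;0 0 0 0 0 0"

```text
time_s: 8.87
position: [0.4696, -0.3854, 0.1433]
tcp_rot: [[-0.932, 0.364, -0.002], [0.364, 0.932, 0.0], [0.002, -0.001, -1.0]]
force: [0.5, 0.2, 0.2]
opening: 1.003
grasp_force: 0.0
```

```bash
python3 m2.py 45 pics/t4.png; python3 go.py bench 471 -386 12 159.1
python3 - <<'E'
from h import *
st=bot.read_state(); im=capture("wrist")[:,:,::-1].copy(); cv2.imwrite("pics/w4.png",im)
hsv=cv2.cvtColor(im,cv2.COLOR_BGR2HSV); c=cam("wrist",st)
m=(hsv[...,0]<22)&(hsv[...,1]>80)&(hsv[...,2]>60); m[310:]=0
k,l,s,ce=cv2.connectedComponentsWithStats(m.astype(np.uint8)); print(s[1+np.argsort(-s[1:,4])[:4]])
E
```

```text
white [161 230  45  18 396] [array([-88. ,   5.3]), array([129.3,  24.2]), np.float64(0.3)]
white [164 252  86  23 262] [array([-140.1,   84.3]), array([250.5,   8.2]), np.float64(0.3)]
white [185 196  53  16 132] [array([-186. ,  -69.3]), array([153.3,   6.8]), np.float64(0.3)]
[(200, 222, [17, 113, 208]), (180, 230, [17, 111, 202]), (160, 240, [20, 14, 218]), (235, 230, [19, 85, 223]), (235, 205, [19, 90, 216])]
brown [158 240  52  25 789] [array([-80.5,  41.8]), array([152.7,  41.8]), np.float64(0.5)]
brown [152 215  56  25 728] [array([-84.2, -29.9]), array([159.9,  38.3]), np.float64(0.3)]
t 8.92 rack now [-747.2  200.6  -71. ] N 4 row [-0.023 -0.019  0.659] [ 0.0001 -0.0002 -0.0004] target [ 0.471 -0.386  0.012]
[[    0     0   162   154 16860]
 [  494   186   146   124  7226]
 [  326   149    32   161  4758]
 [  256   150    36   160  4720]]
```

The wide carton is square to within 0.5° and spans y from -49 to +63. Next is the grasp of the long carton.

>>> apply_moves:
  plan: "-.02 -.02 .65 0 0 0;-.02 -.02 .65 0 0 0;-.02 -.02 .65 0 0 0;-.02 -.02 .6 0 0 0;0 0 0 0 0 0"

```text
time_s: 9.38
position: [0.4668, -0.3766, 0.0135]
tcp_rot: [[-0.933, 0.36, -0.013], [0.36, 0.933, 0.014], [0.017, 0.008, -1.0]]
force: [0.0, 1.3, -1.0]
opening: 1.0
grasp_force: 0.0
```

>>> apply_moves:
  plan: "0 0 0 0 0 0;0 0 0 0 0 0;0 0 0 0 0 0;0 0 0 0 0 0;0 0 0 0 0 0;0 0 0 0 0 0"
  gripper: -1

```text
time_s: 9.88
position: [0.4709, -0.3835, 0.021]
tcp_rot: [[-0.933, 0.36, -0.002], [0.36, 0.933, 0.0], [0.002, -0.001, -1.0]]
force: [-1.1, -0.4, 7.2]
opening: 0.759
grasp_force: 30.0
```

>>> apply_moves:
  plan: "0 0 0 0 0 0;0 0 0 0 0 0"

```text
time_s: 10.05
position: [0.471, -0.3835, 0.021]
tcp_rot: [[-0.933, 0.36, -0.002], [0.36, 0.933, 0.0], [0.002, -0.001, -1.0]]
force: [-0.7, 0.4, 6.7]
opening: 0.758
grasp_force: 30.0
```

Run:
```python
from h import *
s=bot.read_state(); print(s)
```

```text
{'time_s': 10.05, 'joint_positions': array([ -49.63656936,   44.84699588,   92.26189823,   -0.13346922,
         42.97799975, -118.43578946]), 'qvel': array([ 0.02205033, -0.03452614,  0.03073087,  0.04264824, -0.10848656,
       -0.01556148]), 'tau': array([  0.3968542 , -42.68267155,  -8.86348933,   0.29070807,
         0.10407069,   0.04683124]), 'position': array([ 0.47097569, -0.38346656,  0.02099063]), 'tcp_rot': array([[-9.32932000e-01,  3.60045943e-01, -2.19132593e-03],
       [ 3.60046547e-01,  9.32934332e-01,  1.26060153e-04],
       [ 2.08975064e-03, -6.71373785e-04, -9.99997591e-01]]), 'force': array([-0.65659664,  0.4316492 ,  6.68961698]), 'moment': array([-0.17896021,  0.07636115,  0.05897952]), 'grasp_force': 30.00134915113449, 'opening': 0.7575126969806766}
```

The pose takes several rows to settle, so the grip is too high, with the pads at the carton's top edge. I regrip 9 mm lower.

>>> apply_moves:
  plan: "0 0 0 0 0 0;0 0 0 0 0 0;0 0 0 0 0 0;0 0 .1 0 0 0;0 0 .08 0 0 0;0 0 0 0 0 0;0 0 0 0 0 0;0 0 0 0 0 0;0 0 0 0 0 0"
  gripper: 1

```text
time_s: 10.8
position: [0.4698, -0.3819, 0.0094]
tcp_rot: [[-0.933, 0.36, -0.005], [0.36, 0.933, 0.004], [0.006, 0.002, -1.0]]
force: [-0.3, -0.0, 0.5]
opening: 1.002
grasp_force: 0.0
```

>>> apply_moves:
  plan: "0 0 0 0 0 0;0 0 0 0 0 0;0 0 0 0 0 0;0 0 0 0 0 0;0 0 0 0 0 0;0 0 0 0 0 0;0 0 0 0 0 0"
  gripper: -1

```text
time_s: 11.38
position: [0.4698, -0.3821, 0.0096]
tcp_rot: [[-0.933, 0.36, -0.005], [0.36, 0.933, 0.004], [0.006, 0.002, -1.0]]
force: [-1.3, -0.5, 0.8]
opening: 0.755
grasp_force: 30.0
```

>>> apply_moves:
  plan: "0 0 -.3 0 0 0;0 0 -.7 0 0 0;0 0 -.8 0 0 0;0 0 -.8 0 0 0;0 0 -.8 0 0 0;0 0 -.4 0 0 0;0 0 0 0 0 0;0 0 0 0 0 0"

```text
time_s: 12.05
position: [0.4707, -0.3825, 0.1999]
tcp_rot: [[-0.933, 0.36, -0.004], [0.36, 0.933, 0.003], [0.005, 0.001, -1.0]]
force: [-0.1, -0.9, -2.5]
opening: 0.754
grasp_force: 30.0
```

```bash
python3 go.py rack -110 1 120 0 20
```

```text
t 12.05 rack now [-762.3  198.7  -16.9] N 20 row [ 0.503  0.52  -0.044] [ 0.0009 -0.0018  0.0077] target [0.513 0.311 0.178]
```

>>> apply_moves:
  plan: ".503 .52 -.044 .0009 -.0018 .0077;.503 .52 -.044 .0009 -.0018 .0077;.503 .52 -.044 .0009 -.0018 .0077;.503 .52 -.044 .0009 -.0018 .0077;.503 .52 -.044 .0009 -.0018 .0077;.503 .52 -.044 .0009 -.0018 .0077;.503 .52 -.044 .0009 -.0018 .0077;.503 .52 -.044 .0009 -.0018 .0077;.503 .52 -.044 .0009 -.0018 .0077;.503 .52 -.044 .0009 -.0018 .0077"

```text
time_s: 12.88
position: [0.4022, -0.0277, 0.2028]
tcp_rot: [[-0.653, 0.756, 0.048], [0.75, 0.653, -0.104], [-0.11, -0.032, -0.993]]
force: [0.7, -0.0, -2.5]
opening: 0.752
grasp_force: 30.0
```

>>> apply_moves:
  plan: ".503 .52 -.044 .0009 -.0018 .0077;.503 .52 -.044 .0009 -.0018 .0077;.503 .52 -.044 .0009 -.0018 .0077;.503 .52 -.044 .0009 -.0018 .0077;.503 .52 -.044 .0009 -.0018 .0077;.503 .52 -.044 .0009 -.0018 .0077;.503 .52 -.044 .0009 -.0018 .0077;.503 .52 -.044 .0009 -.0018 .0077;.503 .52 -.044 .0009 -.0018 .0077;.503 .52 -.044 .0009 -.0018 .0077"

```text
time_s: 13.72
position: [0.5102, 0.3126, 0.1747]
tcp_rot: [[-0.222, 0.974, 0.048], [0.946, 0.227, -0.232], [-0.237, -0.006, -0.971]]
force: [0.5, -0.4, -2.4]
opening: 0.754
grasp_force: 30.0
```

>>> apply_moves:
  plan: "0 0 0 0 0 0;0 0 0 0 0 0;0 0 0 0 0 0;0 0 0 0 0 0"

```text
time_s: 14.05
position: [0.5107, 0.3097, 0.1768]
tcp_rot: [[-0.222, 0.974, 0.05], [0.946, 0.228, -0.232], [-0.237, -0.004, -0.972]]
force: [-0.3, 0.3, -2.5]
opening: 0.753
grasp_force: 30.0
```

```bash
python3 go.py rack -75 1 60 0; python3 -c "
from h import *
d=np.load('rack.npz');s=bot.read_state();print((d['M'].T@s['tcp_rot']).round(4))"
```

```text
t 14.05 rack now [-110.5    3.7  118.8] N 2 row [0.355 0.029 0.588] [-0.0003 -0.0001  0.0002] target [0.509 0.33  0.111]
[[ 1.0e+00  2.9e-03  9.0e-04]
 [ 2.9e-03 -1.0e+00  3.3e-03]
 [ 9.0e-04 -3.3e-03 -1.0e+00]]
```

>>> apply_moves:
  plan: ".35 .03 .5 -.0003 0 0;.35 .03 .5 0 0 0;0 0 .1 0 0 0;0 0 .08 0 0 0;0 0 0 0 0 0;0 0 0 0 0 0;0 0 0 0 0 0"

```text
time_s: 14.63
position: [0.5121, 0.3314, 0.1147]
tcp_rot: [[-0.22, 0.974, 0.059], [0.947, 0.228, -0.228], [-0.235, 0.006, -0.972]]
force: [0.2, -0.0, -2.2]
opening: 0.755
grasp_force: 30.0
```

```bash
python3 go.py rack -66 1 56 0
```

```text
t 14.63 rack now [-75.5  -2.7  63.5] N 1 row [ 0.19  -0.074  0.149] [ 0.001  -0.0004  0.0002] target [0.507 0.338 0.105]
```

>>> apply_moves:
  plan: "0 -.07 .07 .001 0 0;0 0 .06 0 0 0;.05 0 0 0 0 0;.05 0 0 0 0 0;.04 0 0 0 0 0;0 0 0 0 0 0;0 0 0 0 0 0;0 0 0 0 0 0"

```text
time_s: 15.3
position: [0.5065, 0.3362, 0.1051]
tcp_rot: [[-0.222, 0.974, 0.051], [0.946, 0.228, -0.23], [-0.236, -0.003, -0.972]]
force: [0.5, -0.1, -2.2]
opening: 0.753
grasp_force: 30.0
```

```bash
python3 go.py rack -66 1 55 0
```

```text
t 15.3 rack now [-67.5   1.8  55.5] N 1 row [0.03  0.015 0.011] [-0.0004 -0.0003  0.0004] target [0.507 0.338 0.104]
```

>>> apply_moves:
  plan: ".04 0 0 0 0 0;.04 0 0 0 0 0;0 0 0 0 0 0;0 0 0 0 0 0"

```text
time_s: 15.63
position: [0.5055, 0.34, 0.1041]
tcp_rot: [[-0.222, 0.974, 0.051], [0.946, 0.227, -0.23], [-0.236, -0.003, -0.972]]
force: [0.1, 0.4, -3.0]
opening: 0.757
grasp_force: 30.0
```

```bash
python3 go.py rack -66 1 55 0
```

```text
t 15.63 rack now [-63.5   1.8  55.5] N 1 row [-0.05   0.017  0.01 ] [-0.0004 -0.0003  0.0004] target [0.507 0.338 0.104]
```

>>> apply_moves:
  plan: ".04 0 0 0 0 0;.03 0 0 0 0 0;0 0 0 0 0 0;0 0 0 0 0 0"

```text
time_s: 15.97
position: [0.5052, 0.3417, 0.1037]
tcp_rot: [[-0.222, 0.974, 0.051], [0.945, 0.228, -0.233], [-0.239, -0.003, -0.971]]
force: [1.3, -4.6, -0.2]
opening: 0.756
grasp_force: 30.0
```

```bash
python3 go.py rack -66 1 55 0
```

```text
t 15.97 rack now [-61.7   1.7  55.5] N 1 row [-0.087  0.014  0.01 ] [-0.0004  0.0001  0.0005] target [0.507 0.338 0.104]
```

There is contact with the backstop. Next I lower until the carton rests.

>>> apply_moves:
  plan: ".02 0 .03 0 0 0;0 0 .03 0 0 0;0 0 0 0 0 0;0 0 0 0 0 0"

```text
time_s: 16.3
position: [0.5055, 0.3414, 0.1017]
tcp_rot: [[-0.222, 0.974, 0.052], [0.945, 0.228, -0.234], [-0.24, -0.003, -0.971]]
force: [0.6, -6.3, 4.2]
opening: 0.755
grasp_force: 30.0
```

```bash
python3 go.py rack -66 1 55 0
```

```text
t 16.3 rack now [-61.5   1.5  53.4] N 1 row [-0.089  0.011 -0.031] [-0.0003  0.0004  0.0005] target [0.507 0.338 0.104]
```

>>> apply_moves:
  plan: "0 0 0 0 0 0;0 0 0 0 0 0;0 0 0 0 0 0;0 0 0 0 0 0;0 0 -.2 0 0 0;0 0 -.6 0 0 0;0 0 -.8 0 0 0;-.4 0 -.8 0 0 0;-.8 0 -.2 0 0 0;-.8 0 0 0 0 0"
  gripper: 1

```text
time_s: 17.13
position: [0.5221, 0.2818, 0.2523]
tcp_rot: [[-0.224, 0.973, 0.061], [0.946, 0.232, -0.226], [-0.234, 0.007, -0.972]]
force: [1.3, -0.7, -0.2]
opening: 1.003
grasp_force: 0.0
```

```bash
python3 go.py bench 551 -202.5 150 46
```

```text
t 17.13 rack now [-157.4   -1.2  185. ] N 13 row [-0.721  0.214  0.256] [0.0015 0.0026 0.0122] target [ 0.551 -0.202  0.15 ]
```

>>> apply_moves:
  plan: "-.721 .214 .256 .0015 .0026 .0122;-.721 .214 .256 .0015 .0026 .0122;-.721 .214 .256 .0015 .0026 .0122;-.721 .214 .256 .0015 .0026 .0122;-.721 .214 .256 .0015 .0026 .0122;-.721 .214 .256 .0015 .0026 .0122;-.721 .214 .256 .0015 .0026 .0122;-.721 .214 .256 .0015 .0026 .0122;-.721 .214 .256 .0015 .0026 .0122;-.721 .214 .256 .0015 .0026 .0122"

```text
time_s: 17.97
position: [0.584, -0.0992, 0.1805]
tcp_rot: [[0.519, 0.855, -0.012], [0.853, -0.519, -0.06], [-0.058, 0.021, -0.998]]
force: [0.7, -0.2, -1.1]
opening: 1.001
grasp_force: 0.0
```

>>> apply_moves:
  plan: "-.721 .214 .256 .0015 .0026 .0122;-.721 .214 .256 .0015 .0026 .0122;-.721 .214 .256 .0015 .0026 .0122;0 0 0 0 0 0;0 0 0 0 0 0;0 0 0 0 0 0"

```text
time_s: 18.47
position: [0.5462, -0.2051, 0.1469]
tcp_rot: [[0.698, 0.716, -0.007], [0.716, -0.698, -0.004], [-0.008, -0.002, -1.0]]
force: [-0.5, 0.3, 0.2]
opening: 1.001
grasp_force: 0.0
```

```bash
python3 go.py bench 551.5 -202.5 12 46; python3 m2.py 85 pics/t5.png
python3 - <<'E'
import cv2; from h import *
t=cv2.imread("pics/t5.png"); a=cv2.resize(t[180:285,110:270],(560,368),interpolation=cv2.INTER_CUBIC)
b=cv2.imread("pics/t0.png") if 0 else None
w=capture("wrist")[:,:,::-1]; w=cv2.resize(w,(300,225)); c=np.zeros((600,560,3),np.uint8); c[:368]=a; c[370:595,:300]=w
s=capture("side")[120:225,270:370,::-1]; c[370:570,310:500]=cv2.resize(s,(190,200)); cv2.imwrite("pics/mix.png",c)
E
```

```text
t 18.47 rack now [-598.4   85.2  -31.3] N 4 row [0.031 0.01  0.675] [-0.0001  0.0003 -0.0002] target [ 0.552 -0.202  0.012]
white [150 230  42  18 385] [array([-72.9,   4.2]), array([119.4,  24.2]), np.float64(0.2)]
white [164 254  80  21 240] [array([-150.4,   88.2]), array([226. ,   8.1]), np.float64(0.2)]
white [185 196  53  16 132] [array([-203.3,  -60.8]), array([148.6,   6.4]), np.float64(0.4)]
[(200, 222, [17, 108, 204]), (180, 230, [18, 57, 218]), (160, 240, [24, 5, 237]), (235, 230, [21, 84, 222]), (235, 205, [19, 87, 217])]
brown [149 240  62  25 896] [array([-93.9,  43.2]), array([177.4,  47.3]), np.float64(0.5)]
brown [146 215  60  24 626] [array([-92.6, -26.6]), array([ 35.8, 174.4]), np.float64(87.5)]
```

View pics/mix.png

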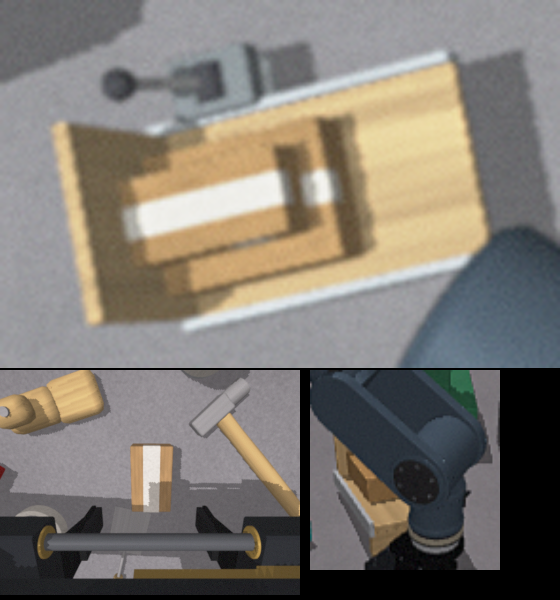

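The lever is over (ball at (118,82)), the stop is down, and the long carton sits square on the wide one at the backstop. The wrist inset shows the brown short carton centred, with the hammer clear of the fingers. Next is the grasp.

>>> apply_moves:
  plan: ".03 .01 .67 0 0 0;.03 .01 .67 0 0 0;.03 .01 .67 0 0 0;.03 .01 .6 0 0 0;0 0 0 0 0 0;0 0 0 0 0 0;0 0 0 0 0 0;0 0 0 0 0 0"

```text
time_s: 19.28
position: [0.5524, -0.2034, 0.0183]
tcp_rot: [[0.697, 0.717, -0.003], [0.717, -0.697, -0.007], [-0.007, 0.002, -1.0]]
force: [0.9, 0.0, 0.1]
opening: 1.004
grasp_force: 0.0
```

```bash
python3 go.py bench 551.5 -202.5 12 46
```

```text
t 19.28 rack now [-567.5   78.7 -156.2] N 1 row [ 0.001 -0.026  0.125] [ 0.0004  0.0012 -0.0006] target [ 0.552 -0.202  0.012]
```

>>> apply_moves:
  plan: "0 -.02 .12 .0004 .001 0;0 0 0 0 0 0;0 0 0 0 0 0;0 0 0 0 0 0"

```text
time_s: 19.62
position: [0.55, -0.2027, 0.0105]
tcp_rot: [[0.698, 0.716, -0.004], [0.716, -0.698, 0.001], [-0.002, -0.004, -1.0]]
force: [0.3, 0.5, 0.6]
opening: 1.003
grasp_force: 0.0
```

>>> apply_moves:
  plan: "0 0 0 0 0 0;0 0 0 0 0 0;0 0 0 0 0 0;0 0 0 0 0 0;0 0 0 0 0 0;0 0 0 0 0 0;0 0 0 0 0 0;0 0 0 0 0 0"
  gripper: -1

```text
time_s: 20.28
position: [0.55, -0.2025, 0.0099]
tcp_rot: [[0.698, 0.716, -0.004], [0.716, -0.698, 0.001], [-0.002, -0.004, -1.0]]
force: [0.3, -0.7, -1.1]
opening: 0.685
grasp_force: 30.0
```

>>> apply_moves:
  plan: "0 0 -.3 0 0 0;0 0 -.7 0 0 0;0 0 -.8 0 0 0;0 0 -.8 0 0 0;0 0 -.8 0 0 0;0 0 -.6 0 0 0;0 0 0 0 0 0;0 0 0 0 0 0;0 0 0 0 0 0"

```text
time_s: 21.03
position: [0.5496, -0.202, 0.2089]
tcp_rot: [[0.698, 0.716, -0.007], [0.716, -0.698, 0.003], [-0.003, -0.007, -1.0]]
force: [-1.0, -0.3, -3.3]
opening: 0.688
grasp_force: 30.0
```

```bash
python3 go.py rack -110 2 165 0 15
```

```text
t 21.03 rack now [-610.9   81.2   29.4] N 15 row [ 0.672 -0.272 -0.098] [-0.0014 -0.0023 -0.0106] target [0.51  0.321 0.222]
```

>>> apply_moves:
  plan: ".672 -.272 -.098 -.0014 -.0023 -.0106;.672 -.272 -.098 -.0014 -.0023 -.0106;.672 -.272 -.098 -.0014 -.0023 -.0106;.672 -.272 -.098 -.0014 -.0023 -.0106;.672 -.272 -.098 -.0014 -.0023 -.0106;.672 -.272 -.098 -.0014 -.0023 -.0106;.672 -.272 -.098 -.0014 -.0023 -.0106;.672 -.272 -.098 -.0014 -.0023 -.0106;.672 -.272 -.098 -.0014 -.0023 -.0106;.672 -.272 -.098 -.0014 -.0023 -.0106"

```text
time_s: 21.87
position: [0.5808, 0.1556, 0.2289]
tcp_rot: [[0.102, 0.995, 0.009], [0.981, -0.099, -0.164], [-0.162, 0.025, -0.986]]
force: [1.2, -0.2, -0.7]
opening: 0.684
grasp_force: 30.0
```

>>> apply_moves:
  plan: ".672 -.272 -.098 -.0014 -.0023 -.0106;.672 -.272 -.098 -.0014 -.0023 -.0106;.672 -.272 -.098 -.0014 -.0023 -.0106;.672 -.272 -.098 -.0014 -.0023 -.0106;.672 -.272 -.098 -.0014 -.0023 -.0106;0 0 0 0 0 0;0 0 0 0 0 0;0 0 0 0 0 0;0 0 0 0 0 0"

```text
time_s: 22.62
position: [0.5095, 0.3193, 0.2208]
tcp_rot: [[-0.221, 0.973, 0.059], [0.945, 0.229, -0.232], [-0.239, 0.004, -0.971]]
force: [0.0, -0.1, -2.3]
opening: 0.685
grasp_force: 30.0
```

```bash
python3 go.py rack -65 2 102 0
```

```text
t 22.62 rack now [-111.7    2.6  163.9] N 2 row [0.468 0.005 0.618] [0.0004 0.0001 0.0002] target [0.503 0.349 0.15 ]
```

>>> apply_moves:
  plan: ".46 0 .5 .0004 0 0;.46 0 .5 .0003 0 .0003;0 0 .14 0 0 0;0 0 .1 0 0 0;0 0 0 0 0 0;0 0 0 0 0 0;0 0 0 0 0 0;0 0 0 0 0 0"

```text
time_s: 23.28
position: [0.5041, 0.3495, 0.1526]
tcp_rot: [[-0.219, 0.974, 0.059], [0.946, 0.227, -0.23], [-0.237, 0.006, -0.971]]
force: [0.5, -0.1, -2.1]
opening: 0.688
grasp_force: 30.0
```

```bash
python3 go.py rack -55 2 96 0
```

```text
t 23.28 rack now [-65.6   1.1 104.9] N 1 row [ 0.213 -0.018  0.177] [ 0.0009 -0.0001 -0.    ] target [0.501 0.357 0.141]
```

>>> apply_moves:
  plan: "0 -.02 .09 .0009 0 0;0 0 .08 0 0 0;.08 0 0 0 0 0;.08 0 0 0 0 0;0 0 0 0 0 0;0 0 0 0 0 0;0 0 0 0 0 0"

```text
time_s: 23.87
position: [0.5006, 0.3554, 0.1408]
tcp_rot: [[-0.221, 0.974, 0.052], [0.946, 0.227, -0.233], [-0.238, -0.003, -0.971]]
force: [-0.0, 0.5, -0.7]
opening: 0.69
grasp_force: 30.0
```

```bash
python3 go.py rack -55 2 96 0
```

```text
t 23.87 rack now [-56.6   3.2  95. ] N 1 row [ 0.031  0.024 -0.021] [-0.0004  0.0001  0.0003] target [0.501 0.357 0.141]
```

>>> apply_moves:
  plan: ".04 .01 -.01 0 0 0;.04 .01 0 0 0 0;0 0 0 0 0 0;0 0 0 0 0 0"

```text
time_s: 24.2
position: [0.5007, 0.3594, 0.1403]
tcp_rot: [[-0.221, 0.974, 0.051], [0.946, 0.227, -0.232], [-0.238, -0.003, -0.971]]
force: [-0.3, -1.0, -1.6]
opening: 0.686
grasp_force: 30.0
```

>>> apply_moves:
  plan: ".04 0 0 0 0 0;0 0 0 0 0 0;0 0 0 0 0 0"

```text
time_s: 24.45
position: [0.5002, 0.3612, 0.1398]
tcp_rot: [[-0.221, 0.974, 0.051], [0.946, 0.227, -0.233], [-0.238, -0.003, -0.971]]
force: [0.4, 0.8, -1.6]
opening: 0.687
grasp_force: 30.0
```

```bash
python3 go.py rack -55 2 96 0
```

```text
t 24.45 rack now [-50.7   2.3  95.4] N 1 row [-0.086  0.005 -0.013] [-0.0004  0.0001  0.0003] target [0.501 0.357 0.141]
```

>>> apply_moves:
  plan: ".03 0 0 0 0 0;.02 0 0 0 0 0;0 0 0 0 0 0;0 0 0 0 0 0"

```text
time_s: 24.78
position: [0.5, 0.3624, 0.1396]
tcp_rot: [[-0.221, 0.974, 0.051], [0.945, 0.227, -0.235], [-0.24, -0.003, -0.971]]
force: [2.1, -4.4, 1.7]
opening: 0.688
grasp_force: 30.0
```

```bash
python3 go.py rack -55 2 96 0
```

```text
t 24.78 rack now [-49.5   2.2  95.4] N 1 row [-0.111  0.004 -0.011] [-0.0004  0.0004  0.0003] target [0.501 0.357 0.141]
```

There is contact at x = -49.5, as predicted. Next I lower.

>>> apply_moves:
  plan: ".02 0 .02 0 0 0;0 0 .02 0 0 0;0 0 0 0 0 0;0 0 0 0 0 0"

```text
time_s: 25.12
position: [0.5002, 0.3621, 0.138]
tcp_rot: [[-0.221, 0.974, 0.052], [0.945, 0.227, -0.236], [-0.242, -0.003, -0.97]]
force: [1.1, -6.5, 4.3]
opening: 0.684
grasp_force: 30.0
```

```bash
python3 go.py rack -55 2 96 0
```

```text
t 25.12 rack now [-49.4   2.1  93.8] N 1 row [-0.112  0.001 -0.043] [-0.0004  0.0007  0.0003] target [0.501 0.357 0.141]
```

>>> apply_moves:
  plan: "0 0 0 0 0 0;0 0 0 0 0 0;0 0 0 0 0 0;0 0 0 0 0 0;0 0 -.2 0 0 0;0 0 -.6 0 0 0;0 0 -.8 0 0 0;-.4 0 -.7 0 0 0;-.8 0 -.1 0 0 0;-.8 0 0 0 0 0"
  gripper: 1

```text
time_s: 25.95
position: [0.5169, 0.2994, 0.2819]
tcp_rot: [[-0.223, 0.973, 0.06], [0.946, 0.231, -0.228], [-0.236, 0.005, -0.972]]
force: [0.5, -0.4, 0.0]
opening: 0.998
grasp_force: 0.0
```

>>> apply_moves:
  plan: "-.8 0 0 0 0 0;-.8 0 0 0 0 0;-.8 0 0 0 0 0;-.8 0 0 0 0 0;-.8 0 0 0 0 0;-.8 0 .2 0 0 0;-.8 0 .2 0 0 0;-.8 0 .2 0 0 0;0 0 0 0 0 0;0 0 0 0 0 0"

```text
time_s: 26.78
position: [0.5879, -0.0143, 0.325]
tcp_rot: [[-0.216, 0.975, 0.051], [0.947, 0.222, -0.232], [-0.238, -0.002, -0.971]]
force: [-1.0, 0.2, 0.1]
opening: 1.001
grasp_force: 0.0
```

```bash
python3 m2.py 125 pics/t6.png
python3 - <<'E'
from h import *
t=cv2.imread("pics/t6.png"); s=capture("side")[:,:,::-1]
c=np.zeros((600,800,3),np.uint8); c[:300,:457]=cv2.resize(t[180:285,110:270],(457,300),interpolation=cv2.INTER_CUBIC)
c[:300,480:780]=cv2.resize(s[120:225,270:370],(300,300),interpolation=cv2.INTER_CUBIC)
c[300:600,:400]=cv2.resize(t,(400,300));c[300:600,400:]=cv2.resize(s,(400,300)); cv2.imwrite("pics/fin.png",c)
E
```

```text
white [138 232  36  17 337] [array([-53.3,   4.7]), array([98.5, 24.9]), np.float64(0.7)]
white [164 263  42  12 134] [array([-117.8,   91.9]), array([115.8,   8.1]), np.float64(0.3)]
white [183 230   9  10  71] [array([-141.9,   10.3]), array([20.3, 23.4]), np.float64(0.7)]
[(200, 222, [17, 113, 210]), (180, 230, [18, 60, 153]), (160, 240, [30, 3, 241]), (235, 230, [19, 87, 224]), (235, 205, [100, 65, 59])]
brown [140 240  65  25 922] [array([-93.8,  45.6]), array([ 51.5, 181.6]), np.float64(89.9)]
brown [137 215  69  24 614] [array([-100.1,  -21. ]), array([ 34.5, 192.1]), np.float64(86.0)]
```

View pics/fin.png

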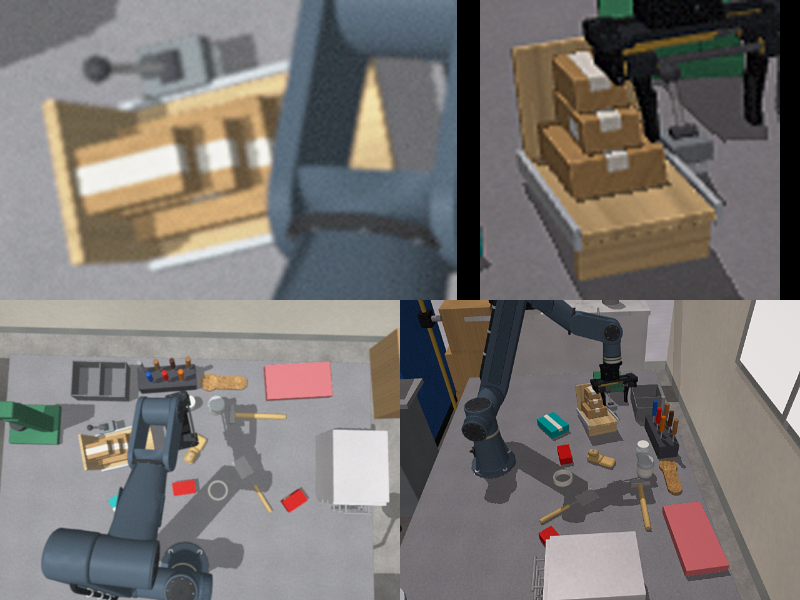

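The stack of three sits square at the backstop, and the strip angle is under 1°. The lever is over, the other things on the bench look unmoved, and the arm is clear.

```bash
python3 -c "
from rig import bot
print(bot.hand_in())"
```

```text
the job is handed in; nothing more can be done
None
```

The job is handed in at about 27 s of the 72 s allowed: lever fully over, stop dropped, and the wide, long and short cartons stacked square against the backstop, with nothing else on the bench seen to move; the hand-in returned no verdict.

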